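# Stand the reference lug up and hold the scale's recessed tare button

### The arm

A 6-joint arm with a two-finger parallel gripper is mounted at the origin on the work surface. World frame = base frame: x ahead of the robot, y to its left, z up, the work surface at z = 0. Lengths are in m, angles in rad, forces in N, time in s.
With the tool pointing down it reaches from about 0.3 to 0.875 m from the base axis. Payload 6.4 kg.
Tool frame: the origin (TCP) lies on the front face of the gripper's body, between the roots of the fingers; the fingertips stand 73 mm ahead of it and the grasp point (between the pads) lies ctrl.pinch_z ahead of it (ctrl.pinch_z is the distance from the TCP to the grasp point, in m); z points along the fingers, x is the direction in which the jaws open and shut, and the axes are right-handed (so a half turn about z gives the same grasp; the last joint's range is limited). The gripper opens to 85 mm and grips with 20 to 120 N. Pads are 22 mm wide; open, the fingers measure 114 mm over their backs; the gripper's body (76 mm by 85 mm) begins 54 mm behind the grasp point. The pads swing forward as they close: fully open they stand 13 mm farther back than shut.
Start: joints at [0.912, 0.181, 1.607, -0, 1.354, -0.206], TCP at [0.252, 0.517, 0.304] pointing down, gripper open.
Joint ranges: [-2.99, 2.99], [-0.89, 2.07], [0.3, 2.58], [-1.14, 4.28], [0, 2.63], [-3.12, 3.12]. Speed limits (rad/s): [2.57, 2.57, 3.01, 3.14, 3.14, 3.14].

### API

Orientations are given as a unit quaternion [w, x, y, z].
In Python, from bench import ctrl gives the robot as it stands.
- The arm moves only by the tool move_arm, never from a script. Its argument "rows" is text: rows parted by semicolons, each of 7 numbers parted by spaces: the shift along the tool's x, y, z in cm, then the turn, a rotation vector about the tool's x, y, z in degrees, then the opening, from 0 (shut) to 1 (fully open). In form: x y z rx ry rz grip; .... A call has 1 to 20 rows; each row shifts and turns the commanded pose from where the row before left it, along the tool's axes as they then stand; what a row does not reach is not made up. A row lasts 1/10 s, in which the tool goes at most 50 mm and 8.59 degrees, less where a joint would pass 70% of its speed; a pose out of reach is approached as far as the arm can. A call with a gripper value outside its range is refused whole. The fingers move at their own pace and stop on an object; the grip force is fixed at half the most. Time passes only in rows, so rows that do not move let the fingers close. It gives the time, the measured TCP pose, the force and the opening at its end, in the units of the state.
- ctrl.get_obs(): the state, without advancing time (a new reading comes with each control period).
- ctrl.camera(name): name is "side" or "top" or "wrist"; returns a dict with "color" (384x512x3 uint8, blue, green, red), "fx", "fy", "cx", "cy" (pixels), "rvec" (rotation vector, rad) and "tvec" (3), from world to camera coordinates, as OpenCV has them. Camera axes: x right, y down, z forward; pixel columns grow to the right and rows downward; lengths in m; the calibration is good to about 2 mm. A picture is of the moment at which its call begins. There is no depth.
- ctrl.hand_in(): hands the job in, once; it reports no verdict.
Trained networks look in the newest picture that a camera, given by its name, has taken for a name from the list of things; names that differ only in an ending like _2 or _b are one class to them, and where a whole thing is asked for, a point or a joint stands for the part that bears it (a point fixed in the world has none). Each returns a list of dicts, best first, with "confidence" (0 to 1); they miss things now and then, are a little off and sometimes report something else, mostly with a low value. They report only what shows in the picture. A call takes as long as a camera call. They do not tell look-alikes from the thing itself.
- ctrl.look_for(camera, query): "bbox" ([left, top, right, bottom] in pixels, round what is visible of it).
- ctrl.trace(camera, query): "region" (384x512 bool, what is visible of it) and "bbox" ([left, top, right, bottom] in pixels, round what is visible of it).
The state is a dict: "time_s": time; "q": joint angles; "dq": joint speeds; "joint_efforts": joint torques, N m; "eef_pos": TCP position; "eef_rot": TCP orientation; "wrist_force": force on the tool from outside, world axes, zero at the start; "torque": the same for the moment, N m; "opening": opening from 0.0 (shut) to 1.0 (fully open).
Only numpy, scipy, OpenCV 4.12 (cv2) and the standard library are available. Lean on these libraries where they do the work, as an engineer would, in place of code of your own. Each camera call takes 0.05 s, during which the arm holds its last target.

### The job

The reference lug has toppled over on the pan of the parts-counting scale: stand it upright on the pan again, on either end, and let go of it. Then take the brass tension rod out of its oak block by the black sleeve, reach its tip through the ringed hole in the scale's console and press the recessed red tare button fully down. Finish while still gripping the rod and holding the button down, with the lug still standing on the pan and the spare lugs, insert and drum key left where they were.

Things in the scene. Friction and masses are not known exactly. Their poses are not given: they have to be found in the camera images.
- ref_lug: chrome tube lug, 80 mm long: a round barrel 22 mm in diameter with a hexagonal collar at each end, 36 mm across flats (42 mm across corners) and 8 mm thick, so 64 mm of barrel lies between the collars. Both ends are alike. Origin at its centre; z along the barrel. At the start it lies on a flat of its collars on the scale's pan, its axis level, 18 mm above the pan; standing, its centre is 40 mm above the pan. About 0.18 kg
- scale: parts-counting scale, fixed to the bench, 220 mm along its x, 300 mm along its y. The pan is on its +y side, the white console (90 mm wide along y, top 85 mm above the bench) on its -y side. Origin on the bench, under the middle; z up
- pan_center (a point): centre of the aluminium weighing pan's flat surface, 66 mm above the bench; axes as the scale's. The flat is 195 mm square, with a lip 4 mm high round it; the pan does not move
- tare_hole (a point): centre of the mouth of the round hole in the console's top (85 mm above the bench), marked by a blue ring, which leads straight down to the tare button; the hole is 20 mm in diameter. Axes as the scale's, z up
- tare_button (a joint): travel of the red tare button, 16 mm in diameter, at the bottom of the hole: 0 when released (its top is then 21 mm below the mouth) to 0.006 m fully down (27 mm below). A spring pushes it back: 2 N starts it, 5 N holds it fully down; it does not latch
- rod_block: oak block 60 x 60 mm, 72 mm high, fixed to the bench, with an upright hole 9.5 mm in diameter through its middle in which the rod stands. Origin at the centre of its underside
- rod: brass tension rod 124 mm long, standing upright in the oak block. From its tip: 70 mm of bare shaft 6 mm in diameter, a black nylon sleeve 14 mm in diameter from 70 to 110 mm, a brass flange 17 mm in diameter up to 113 mm, then a square head 6.5 mm wide up to 124 mm. The sleeve's lower face rests on the block's top. Origin at the lower tip, z along the rod towards its head. 45 g
- rod_tip (a point): lower tip of the rod (the rod's origin)
- rod_grip (a point): point on the rod's axis inside the sleeve, 93 mm above the tip (23 mm above the sleeve's lower face)
- lug_b: spare chrome tube lug of the same shape as ref_lug, standing on the bench behind the scale; a bystander. Origin at its centre, 40 mm above the bench
- lug_c: spare chrome tube lug of the same shape as ref_lug, standing on the bench behind the scale; a bystander. Origin at its centre, 40 mm above the bench
- lug_d: spare chrome tube lug of the same shape as ref_lug, standing on the bench behind the scale; a bystander. Origin at its centre, 40 mm above the bench
- insert: black nylon swivel nut insert, 30 mm high, 26 mm across its foot, standing on the bench; a bystander. Origin at the centre of its underside
- drum_key: steel drum key lying on the bench, a 45 mm shank along its x and a 55 mm cross bar along its y, 12 mm high; a bystander. Origin at its underside, by the cross bar
There are look-alikes about, which are no part of the job. What is shaped like the ref_lug but green is not meant.

How it is judged:
On the way, in this order (a step that is already met when the one before it is completed fails the run):
1. the reference lug stands upright on the pan, let go ((angle between ref_lug's own z axis and vertical below 0.12 rad or angle between ref_lug's own z axis and vertical above 3.0216 rad) and x of ref_lug in the frame of pan_center between -0.095 and 0.095 m and y of ref_lug in the frame of pan_center between -0.095 and 0.095 m and z of ref_lug in the frame of pan_center between 0.036 and 0.044 m and contact force between ref_lug and the fingers below 0.1 N and contact force between ref_lug and the arm below 0.1 N and linear speed of ref_lug below 0.03 m/s and angular speed of ref_lug below 0.3 rad/s), for 0.3 s.
2. the rod is in the gripper, out of its block (contact force between rod and the fingers above 2 N and contact force between rod and rod_block below 0.05 N and distance of rod from where it was at the start of the episode above 0.05 m), for 0.2 s.
3. the rod's tip, through the hole, holds the tare button down (contact force between rod and the fingers above 2 N and contact force between rod and rod_block below 0.05 N and value of joint tare_button above 0.0045 m and horizontal distance between rod_tip and tare_hole below 0.01 m and z of rod_tip in the frame of tare_hole below -0.02 m), for 0.3 s.
At the end, for the whole second after the job is handed in: The lug stands untouched and at rest on the pan, within 0.12 rad of upright, centre 36 to 44 mm above it; the rod is gripped (over 2 N), clear of its block, its tip 20 mm or more down the hole and within 10 mm of its axis; the tare button is more than 4.5 mm down (of 6) (all of step 1 and all of step 3); the arm keeps its last pose, push and grip.
It fails at once if the tare button is pressed while the lug is not standing (value of joint tare_button above 0.003 m and not (angle between ref_lug's own z axis and vertical below 0.12 rad or angle between ref_lug's own z axis and vertical above 3.0216 rad)).
It fails at once if a spare lug, the nylon insert or the drum key is moved more than 30 mm (distance of any of lug_b, lug_c, lug_d, insert, drum_key from where it was at the start of the episode above 0.03 m).
It also fails if it takes over 72 s, if anything falls off the work surface, if the arm or the gripper's body presses on something with over 40 N, if the wrist force passes 120 N, or if a joint passes its speed limit or range.

## Working session

There is one attempt and no reset: what is moved stays moved. The work goes in short steps, Python scripts to look and compute and a tool call to move; the robot and the scene stay as the last step left them, time stands still between calls to the robot, and variables do not carry over. Pictures are saved under pics/ and viewed, and the job is handed in when it is done.

Besides the shell and the picture viewer there is one more tool, called in YAML: its name, and indented under it one key for each argument. move_arm: Moves the arm, as the interface text tells. Its arguments: {"type":"object","properties":{"rows":{"type":"string"}},"required":["rows"]}

```bash
ls; mkdir -p pics; cat > h.py <<'E'
import cv2,numpy as np
from bench import ctrl
from scipy.spatial.transform import Rotation as R
def cam(n):
    c=ctrl.camera(n); Rm=cv2.Rodrigues(np.array(c['rvec'],float))[0]; t=np.array(c['tvec'],float).ravel()
    return c,Rm,t
def ray(c,Rm,t,u,v):
    d=Rm.T@np.array([(u-c['cx'])/c['fx'],(v-c['cy'])/c['fy'],1]); return -Rm.T@t,d
def atz(C,u,v,z):
    o,d=ray(*C,u,v); return o+d*(z-o[2])/d[2]
def proj(C,p):
    c,Rm,t=C; q=Rm@np.array(p)+t; return np.array([c['fx']*q[0]/q[2]+c['cx'],c['fy']*q[1]/q[2]+c['cy']])
def tool(o):
    q=o['eef_rot']; return R.from_quat([q[1],q[2],q[3],q[0]]),np.array(o['eef_pos'])
E
python3 - <<'E'
from h import *
print(ctrl.get_obs(),ctrl.pinch_z)
for n in ['side','top','wrist']:
    C=cam(n); cv2.imwrite(f'pics/{n}0.png',C[0]['color']); print(n,C[0]['fx'],-C[1].T@C[2],C[1][2])
    for q in ['ref_lug','scale','tare_hole','tare_button','rod_block','rod','insert','drum_key']:
        try: print(q,[(np.round(d['bbox']).astype(int).tolist(),round(d['confidence'],2)) for d in ctrl.look_for(n,q)])
        except Exception as e: print(q,e)
E
```

```text
pics
{'time_s': 0.0, 'q': array([ 9.11700414e-01,  1.81543142e-01,  1.60801044e+00, -6.52327964e-06,
        1.35381741e+00, -2.06293449e-01]), 'dq': array([8.41845453e-05, 1.86697757e-03, 1.10192226e-04, 6.34234603e-04,
       4.86795219e-04, 2.24832149e-04]), 'joint_efforts': array([ 1.76250622e-03, -4.44876873e+01, -3.51337123e+01, -1.78186465e-04,
        9.17329366e-03, -6.02221590e-06]), 'eef_pos': array([0.25126636, 0.51671272, 0.30298169]), 'eef_rot': array([ 3.10138170e-04,  8.47786792e-01,  5.30336464e-01, -8.33329829e-04]), 'wrist_force': array([-0.49619112, -1.29912565,  0.37484118]), 'torque': array([-0.02129776, -0.00834177,  0.00205913]), 'opening': 0.9987068762267375} 0.0539
side 359.7420651629012 [ 0.50695267 -0.7132563   0.57931056] [ 0.12137418  0.78702308 -0.60486609]
ref_lug [([267, 209, 296, 244], 0.83), ([202, 150, 225, 180], 0.59), ([220, 129, 242, 144], 0.53)]
scale [([137, 142, 251, 234], 0.59)]
tare_hole []
tare_button []
rod_block [([181, 277, 222, 332], 0.68)]
rod [([194, 268, 204, 293], 0.7), ([137, 144, 252, 235], 0.68)]
insert [([326, 285, 337, 303], 0.72)]
drum_key [([293, 350, 333, 380], 0.86), ([193, 268, 204, 296], 0.55)]
top 453.92356909366356 [ 0.46424036 -0.09507314  1.10780245] [ 1.46885090e-01 -2.65629534e-04 -9.89153527e-01]
ref_lug [([72, 206, 112, 234], 0.77), ([165, 226, 205, 254], 0.73), ([244, 168, 278, 198], 0.53)]
scale []
tare_hole [([116, 193, 262, 320], 0.82)]
tare_button [([229, 274, 235, 277], 0.37)]
rod_block [([335, 241, 371, 270], 0.95)]
rod [([352, 255, 361, 258], 0.51)]
insert [([334, 151, 348, 165], 0.42), ([196, 124, 217, 144], 0.3)]
drum_key [([380, 175, 405, 199], 0.65)]
wrist 289.02520477065707 [0.17898622 0.55291187 0.3741926 ] [ 0.27967808 -0.13678568 -0.95029987]
ref_lug []
scale [([79, 365, 108, 384], 0.85)]
tare_hole [([73, 361, 111, 383], 0.67)]
tare_button []
rod_block [([77, 366, 110, 384], 0.51)]
rod []
insert []
drum_key []
```

View pics/side0.png

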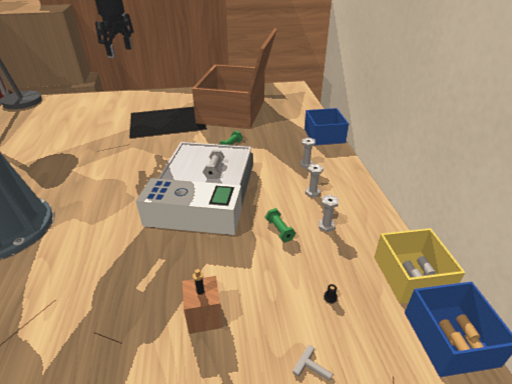

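View pics/top0.png

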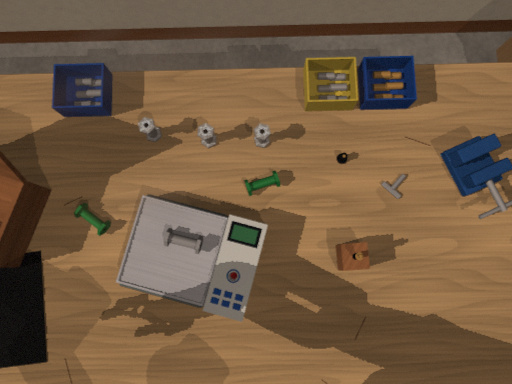

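```bash
python3 - <<'E'
import cv2
a=cv2.imread('pics/top0.png');cv2.imwrite('pics/top0c.png',cv2.resize(a[185:325,100:280],None,fx=4,fy=4,interpolation=cv2.INTER_CUBIC))
a=cv2.imread('pics/side0.png');cv2.imwrite('pics/side0c.png',cv2.resize(a[120:250,125:315],None,fx=4,fy=4,interpolation=cv2.INTER_CUBIC))
E
```

```text
(no output)
```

View pics/top0c.png

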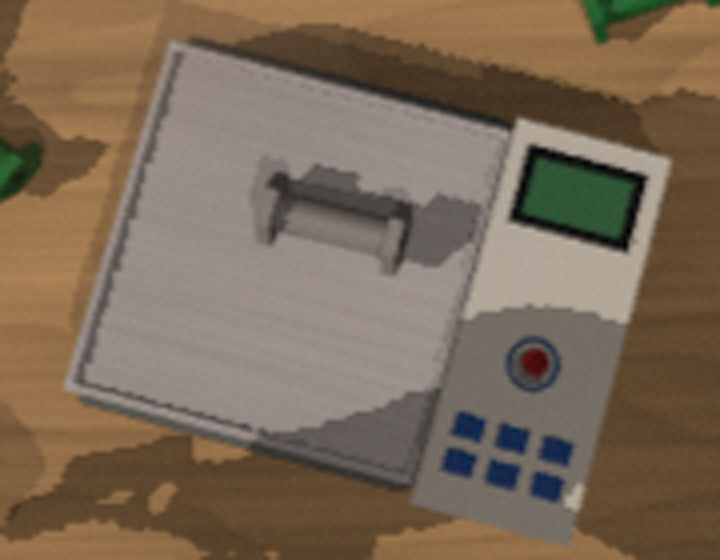

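View pics/side0c.png

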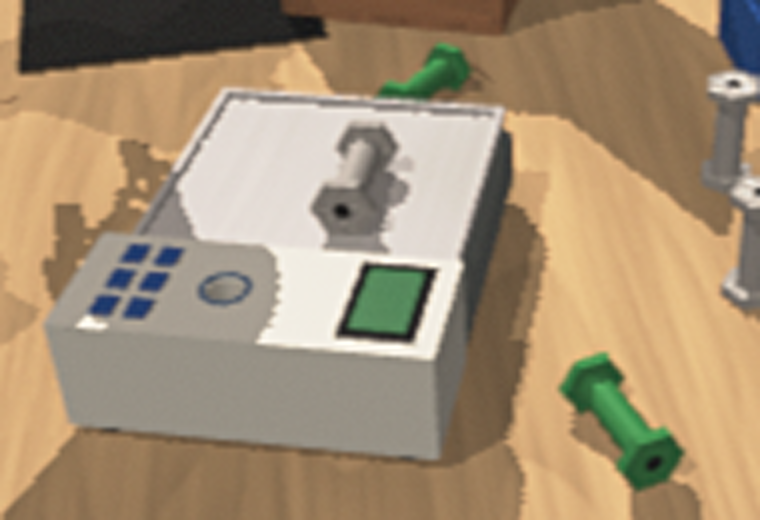

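The lug I want is the grey chrome one lying on the pan, at top pixel (184,239) and side pixel (213,164).

Other things it could be mistaken for, all in the top view:
- Green lugs at (92,218) and (263,183).
- Standing chrome spares at (149,127), (207,133) and (262,133).
- Grey tubes in the bins at (88,92) and (333,87).

Only the chosen one is chrome, lying down and on the pan. The close crop confirms this. The hole's ring is at top pixel (233,276) and the rod at (357,256).

```bash
python3 - <<'E'
from h import *
C=cam('top'); S=cam('side')
f=lambda x,y:(100+x/4,185+y/4)
cc=[f(520,118),f(672,158),f(572,545),f(410,503)]
P=np.array([atz(C,*p,0.085) for p in cc]);print('console',P.round(4))
print([np.linalg.norm(P[i]-P[(i+1)%4]).round(4) for i in range(4)])
d=P[0]-P[3]; print('scale x dir deg',np.degrees(np.arctan2(d[1],d[0])), np.degrees(np.arctan2(*(P[1]-P[2])[1::-1])))
print('ring',atz(C,*f(533,363),0.085).round(4), 'side', atz(S,125+224/4,120+289/4,0.085).round(4))
print('pan corners',[atz(C,*f(*p),0.07).round(4) for p in [(172,42),(68,388),(415,487)]])
# lug
for n,K in(('top',C),('side',S)):
    for d in ctrl.trace(n,'ref_lug'):
        m=d['region'].astype(np.uint8); mo=cv2.moments(m,True)
        if not mo['m00']: continue
        u,v=mo['m10']/mo['m00'],mo['m01']/mo['m00']
        a=.5*np.arctan2(2*mo['mu11'],mo['mu20']-mo['mu02'])
        p=atz(K,u,v,.084); e=atz(K,u+20*np.cos(a),v+20*np.sin(a),.084)-p
        print(n,d['bbox'],round(d['confidence'],2),(u,v),p.round(4),np.degrees(np.arctan2(e[1],e[0])))
print('rod top',atz(C,357,256,.126).round(4))
for n in('top','side'):
    c=(C if n=='top' else S)[0]['color']
    cr=c[225:285,320:385] if n=='top' else c[255:340,165:235]
    cv2.imwrite(f'pics/rod_{n}.png',cv2.resize(cr,None,fx=7,fy=7,interpolation=cv2.INTER_CUBIC))
E
```

```text
console [[ 0.5668 -0.0333  0.085 ]
 [ 0.5421 -0.1186  0.085 ]
 [ 0.3319 -0.0584  0.085 ]
 [ 0.3563  0.0301  0.085 ]]
[np.float64(0.0888), np.float64(0.2187), np.float64(0.0917), np.float64(0.2198)]
scale x dir deg -16.760303614267233 -16.003375935003465
ring [ 0.4303 -0.0386  0.085 ] side [ 0.431  -0.0401  0.085 ]
pan corners [array([0.6171, 0.168 , 0.07  ]), array([0.422 , 0.2237, 0.07  ]), array([0.3633, 0.0291, 0.07  ])]
top [241.9, 169.8, 277.9, 196.5] 0.87 (262.3394495412844, 182.56880733944953) [ 0.6384 -0.1083  0.084 ] -72.96316100206673
top [73.9, 204.0, 112.8, 235.5] 0.62 (91.72062084257206, 218.66740576496673) [0.5648 0.2798 0.084 ] -128.78154203717838
top [164.9, 226.2, 203.1, 256.3] 0.55 (182.31543624161074, 240.5503355704698) [0.5107 0.0747 0.084 ] -105.57668627764004
side [200.9, 150.1, 225.2, 180.6] 0.87 (212.80337078651687, 164.28932584269663) [0.5084 0.0692 0.084 ] 74.22122021529738
side [220.2, 128.8, 240.6, 145.9] 0.67 (231.9322033898305, 138.75706214689265) [0.5688 0.1961 0.084 ] 39.4240557525316
side [265.8, 211.2, 295.5, 242.1] 0.67 (279.6876404494382, 225.4067415730337) [ 0.6319 -0.1818  0.084 ] -73.98561494643253
rod top [ 0.4671 -0.3063  0.126 ]
```

View pics/rod_top.png

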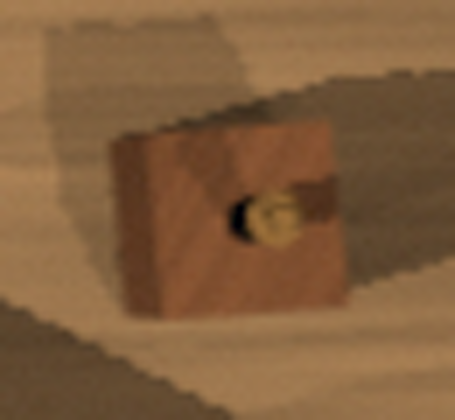

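View pics/rod_side.png

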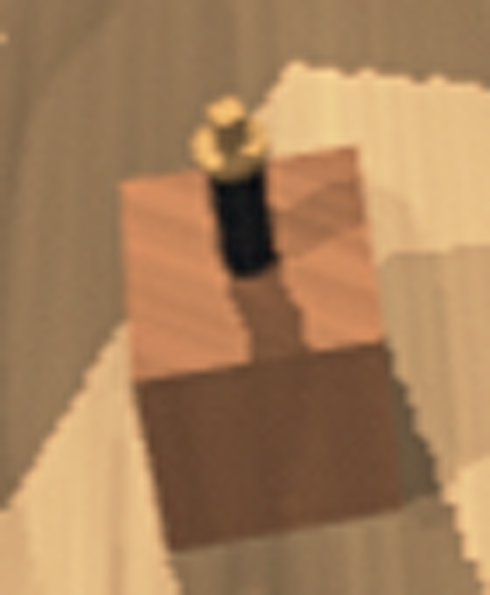

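```bash
cat >> h.py <<'E'
def state():
    o=ctrl.get_obs(); Rt,p=tool(o); M=Rt.as_matrix()
    print('t',round(o['time_s'],2),'tcp',p.round(4),'pinch',(p+M[:,2]*ctrl.pinch_z).round(4),'x',M[:,0].round(3),'z',M[:,2].round(3),'op',round(o['opening'],3),'F',np.round(o['wrist_force'],1),'q',np.round(o['q'],2))
    return o,M,p
E
python3 -c "
from h import *
for n,(u,v,z) in {'head':(358.6,255.7,.126)}.items(): print(atz(cam('top'),u,v,z))
S=cam('side')
print(atz(S,165+226/7,255+105/7,.126),atz(S,165+248/7,255+270/7,.072))"
```

```text
[ 0.46766716 -0.30979333  0.126     ]
[ 0.46776425 -0.31248981  0.126     ] [ 0.46760651 -0.31787236  0.072     ]
```

move_arm:
  rows: "0 0 0 0 0 8 1;0 0 0 0 0 8 1;0 0 0 0 0 8 1;0 0 0 0 0 8 1;0 0 0 0 0 8 1;0 0 0 0 0 8 1;0 0 0 0 0 8 1;0 0 0 0 0 8 1;0 0 0 0 0 8 1;0 0 0 0 0 7.5 1"

```text
time_s: 2.65
eef_pos: [0.2515, 0.5171, 0.3039]
eef_rot: [-0.0, 0.991, -0.137, -0.0]
wrist_force: [-0.2, 0.2, 0.2]
opening: 1.0
```

```bash
python3 -c "
from h import *
o,M,p=state(); print(M.T@(np.array([.509,.072,.24])-p)*100)"
```

```text
t 2.65 tcp [0.2515 0.5171 0.3039] pinch [0.2515 0.5171 0.25  ] x [ 0.962 -0.272 -0.   ] z [-0.  0. -1.] op 1.0 F [-0.2  0.2  0.2] q [0.91 0.18 1.61 0.   1.35 1.19]
[36.87185584 35.83799762  6.38684366]
```

move_arm:
  rows: "3.35 3.26 0 0 0 0 1;3.35 3.26 0 0 0 0 1;3.35 3.26 0 0 0 0 1;3.35 3.26 0 0 0 0 1;3.35 3.26 0 0 0 0 1;3.35 3.26 0 0 0 0 1;3.35 3.26 0 0 0 0 1;3.35 3.26 0 0 0 0 1;3.35 3.26 0 0 0 0 1;3.35 3.26 0 0 0 0 1;3.35 3.26 0 0 0 0 1;0 0 0 0 0 0 1"

```text
time_s: 3.85
eef_pos: [0.5136, 0.0686, 0.3041]
eef_rot: [0.001, 0.991, -0.137, 0.001]
wrist_force: [-0.6, -0.4, 0.3]
opening: 1.002
```

```bash
python3 -c "
from h import *
o,M,p=state(); print(M.T@(np.array([.509,.072,.24])-p)*100)
C=cam('wrist'); cv2.imwrite('pics/w1.png',C[0]['color']); print(-C[1].T@C[2],C[1][2])
for d in ctrl.trace('wrist','ref_lug'):
        m=d['region'].astype(np.uint8); mo=cv2.moments(m,True)
        u,v=mo['m10']/mo['m00'],mo['m01']/mo['m00']
        a=.5*np.arctan2(2*mo['mu11'],mo['mu20']-mo['mu02'])
        q=atz(C,u,v,.084); e=atz(C,u+20*np.cos(a),v+20*np.sin(a),.084)-q
        print(d['bbox'],round(d['confidence'],2),(u,v),q.round(4),np.degrees(np.arctan2(e[1],e[0])))
"
```

```text
t 3.85 tcp [0.5136 0.0686 0.3041] pinch [0.5137 0.0685 0.2502] x [ 0.962 -0.272  0.002] z [ 0.002 -0.002 -1.   ] op 1.002 F [-0.6 -0.4  0.3] q [-0.1   0.05  1.75 -0.    1.34  0.18]
[-0.54753048 -0.20586011  6.41208079]
[0.53461883 0.14659767 0.37432813] [-0.0837701  -0.30211468 -0.94958375]
[227.2, 134.2, 266.1, 218.0] 0.7 (250.6, 177.42410714285714) [0.5098 0.0732 0.084 ] -105.1172238721684
[358.5, 226.4, 407.3, 286.7] 0.63 (381.8875305623472, 256.60961695191526) [ 0.6281 -0.0571  0.084 ] -69.28600289243177
```

View pics/w1.png

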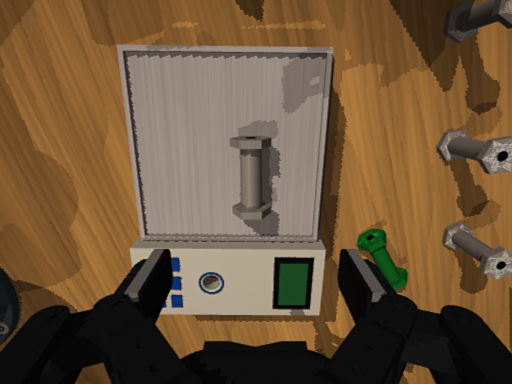

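The wrist view shows the chrome lug at (251,177) on the pan, parallel to the scale's y axis. The hole is at (211,283). Before grasping, I'll check in free air that the arm can reach the final tilt.

move_arm:
  rows: "0 0 0 -8 0 0 1;0 0 0 -8 0 0 1;0 0 0 -8 0 0 1;0 0 0 -8 0 0 1;0 0 0 -8 0 0 1;0 0 0 -8 0 0 1;0 0 0 -8 0 0 1;0 0 0 -8 0 0 1;0 0 0 -6 0 0 1;0 0 0 0 0 0 1"

```text
time_s: 4.95
eef_pos: [0.5099, 0.0753, 0.3014]
eef_rot: [0.57, 0.811, -0.107, -0.078]
wrist_force: [-1.0, 0.5, -0.6]
opening: 1.001
```

```bash
python3 -c "
from h import *
state()"
```

```text
t 4.95 tcp [0.5099 0.0753 0.3014] pinch [0.4965 0.0264 0.2831] x [ 0.965 -0.263 -0.005] z [-0.249 -0.907 -0.339] op 1.001 F [-1.   0.5 -0.6] q [ 0.3   0.51  1.53 -0.98  1.87  0.66]
```

move_arm:
  rows: "0 0 0 8 0 0 1;0 0 0 8 0 0 1;0 0 0 8 0 0 1;0 0 0 8 0 0 1;0 0 0 8 0 0 1;0 0 0 8 0 0 1;0 0 0 8 0 0 1;0 0 0 8 0 0 1;0 0 0 8 0 0 1;0 0 0 8 0 0 1;0 0 0 8 0 0 1;0 0 0 7 0 0 1;0 0 0 0 0 0 1"

```text
time_s: 6.25
eef_pos: [0.5109, 0.0725, 0.3044]
eef_rot: [-0.216, 0.967, -0.133, 0.031]
wrist_force: [-0.5, 0.1, 0.8]
opening: 0.997
```

```bash
python3 -c "
from h import *
o,M,p=state(); L=np.array([.5097,.073,.084]); T=L-M[:,2]*.0616
print('target',T,(M.T@(T-p)*100).round(2))
T[2]-=0
print(np.degrees(np.arctan2(M[1,0],M[0,0])))"
```

```text
t 6.25 tcp [0.5109 0.0725 0.3044] pinch [0.5172 0.0946 0.2557] x [ 0.963 -0.27   0.002] z [ 0.116  0.409 -0.905] op 0.997 F [-0.5  0.1  0.8] q [-0.3  -0.01  1.86  0.45  1.33 -0.15]
target [0.50254018 0.04781396 0.13975805] [-0.17  9.36 13.8 ]
-15.651690995079084
```

move_arm:
  rows: "-0.1 3.1 0 0 0 0 1;-0.1 3.1 0 0 0 0 1;0 3.16 0 0 0 0 1;0 0 3 0 0 0 1;0 0 3 0 0 0 1;0 0 3 0 0 0 1;0 0 0 0 0 0 1;0 0 0 0 0 0 1"

```text
time_s: 7.05
eef_pos: [0.4971, 0.0294, 0.1835]
eef_rot: [-0.214, 0.968, -0.13, 0.029]
wrist_force: [0.4, -0.5, 0.6]
opening: 0.997
```

```bash
python3 -c "
from h import *
o,M,p=state(); L=np.array([.5097,.073,.084]); T=L-M[:,2]*.0616
print('target',T,(M.T@(T-p)*100).round(2))
C=cam('side');a=C[0]['color'];cv2.imwrite('pics/s2.png',cv2.resize(a[60:240,110:310],None,fx=4,fy=3.3))
C=cam('wrist');cv2.imwrite('pics/w2.png',C[0]['color'])
"
```

```text
t 7.05 tcp [0.4971 0.0294 0.1835] pinch [0.5031 0.0513 0.1346] x [ 0.964 -0.264  0.   ] z [ 0.112  0.406 -0.907] op 0.997 F [ 0.4 -0.5  0.6] q [-0.4   0.15  1.97  0.48  1.13 -0.36]
target [0.50280942 0.04797113 0.13986265] [0.06 0.08 4.78]
```

View pics/s2.png

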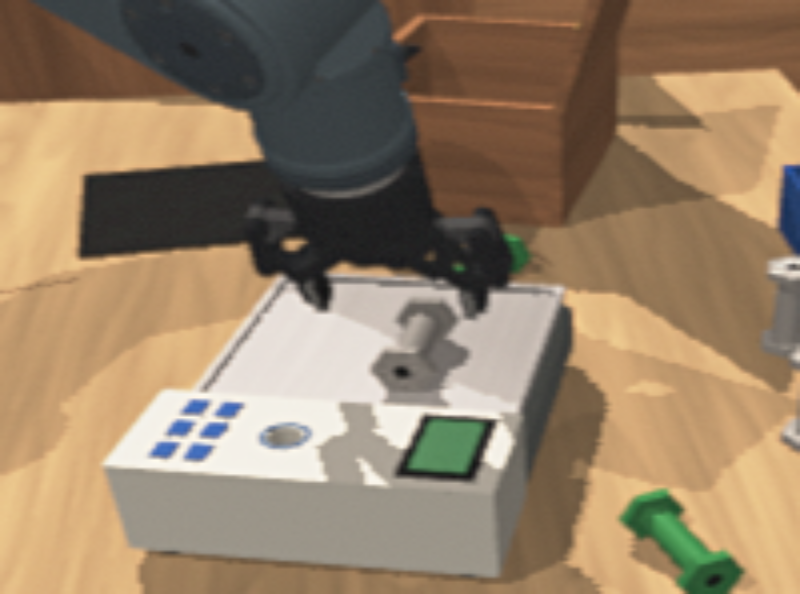

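View pics/w2.png

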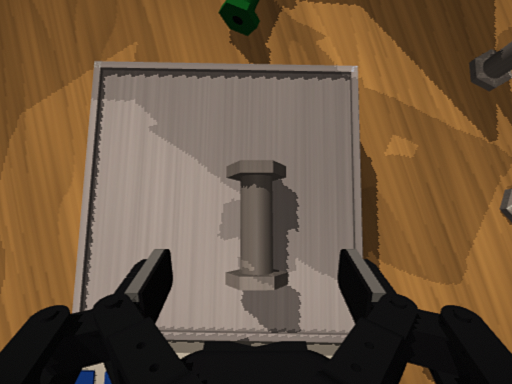

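The jaws are at wrist columns 155 and 355, so the lug at column 257 is centred between them. I'll descend 4.7 cm and close.

move_arm:
  rows: "0 0 2.5 0 0 0 1;0 0 1.5 0 0 0 1;0 0 0.7 0 0 0 1;0 0 0 0 0 0 1;0 0 0 0 0 0 0.5;0 0 0 0 0 0 0.3;0 0 0 0 0 0 0;0 0 0 0 0 0 0;0 0 0 0 0 0 0;0 0 0 0 0 0 0;0 0 0 0 0 0 0;0 0 0 0 0 0 0"

```text
time_s: 8.35
eef_pos: [0.5026, 0.0475, 0.1408]
eef_rot: [-0.214, 0.967, -0.131, 0.03]
wrist_force: [-1.2, -2.3, 4.9]
opening: 0.231
```

```bash
python3 -c "
from h import *
o,M,p=state(); L=np.array([.5097,.073,.084]); T=L-M[:,2]*.0616
print('target',T,(M.T@(T-p)*100).round(2))
C=cam('wrist');cv2.imwrite('pics/w3.png',C[0]['color'])
"
```

```text
t 8.35 tcp [0.5026 0.0475 0.1408] pinch [0.5087 0.0694 0.0919] x [ 0.964 -0.266  0.001] z [ 0.113  0.407 -0.906] op 0.231 F [-1.2 -2.3  4.9] q [-0.36  0.23  1.98  0.51  1.03 -0.38]
target [0.502709   0.04793075 0.13983206] [-0.  -0.   0.1]
```

View pics/w3.png

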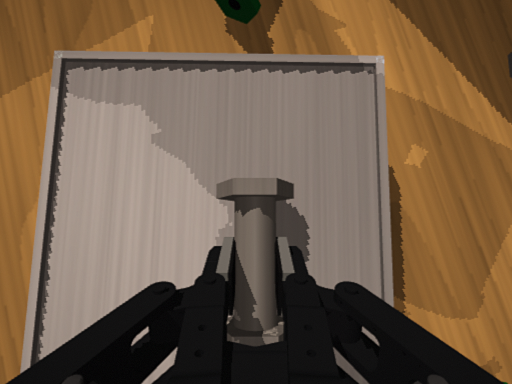

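The opening of 0.231 is about 20 mm, and the jaws are on the barrel. Next I'll lift straight up.

move_arm:
  rows: "0 -0.85 -1.8 0 0 0 0;0 -1.27 -2.7 0 0 0 0;0 -1.27 -2.7 0 0 0 0;0 0 0 0 0 0 0;0 0 0 0 0 0 0"

```text
time_s: 8.9
eef_pos: [0.502, 0.0482, 0.2195]
eef_rot: [-0.214, 0.968, -0.131, 0.029]
wrist_force: [0.2, -1.3, -3.2]
opening: 0.236
```

```bash
python3 -c "
from h import *
o,M,p=state()
C=cam('wrist');cv2.imwrite('pics/w4.png',C[0]['color'])
C=cam('side');a=C[0]['color'];cv2.imwrite('pics/s4.png',cv2.resize(a[60:240,110:310],None,fx=4,fy=3.3))
"
```

```text
t 8.9 tcp [0.502  0.0482 0.2195] pinch [0.5081 0.0701 0.1706] x [ 0.964 -0.266  0.   ] z [ 0.113  0.407 -0.907] op 0.236 F [ 0.2 -1.3 -3.2] q [-0.36  0.09  1.94  0.47  1.19 -0.29]
```

View pics/s4.png

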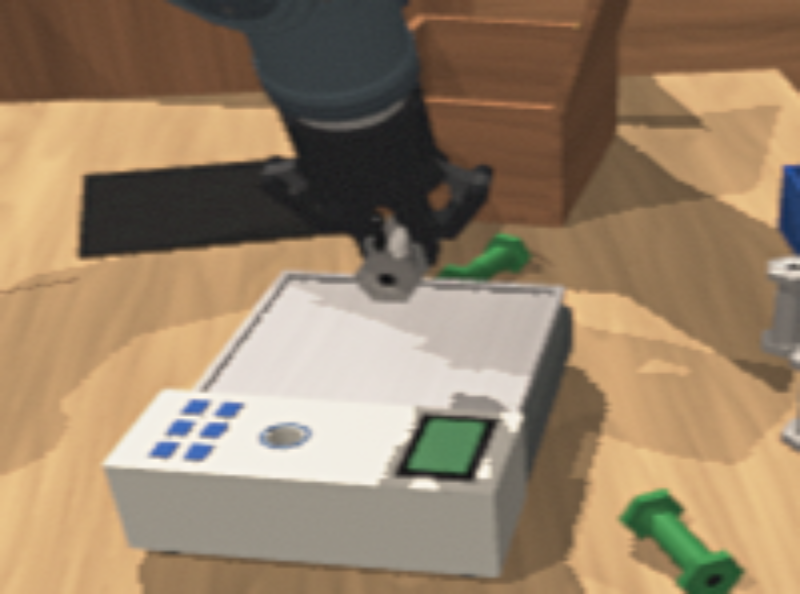

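View pics/w4.png

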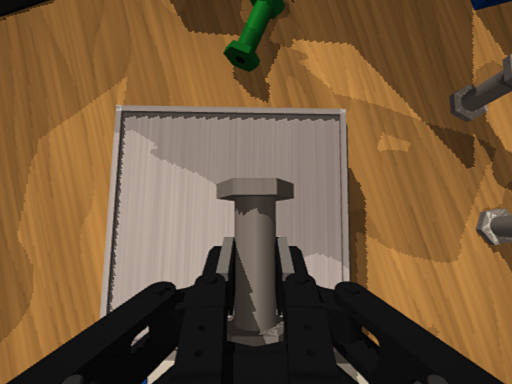

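move_arm:
  rows: "0 0 0 -8 0 0 0;0 0 0 -8 0 0 0;0 0 0 -8 0 0 0;0 0 0 -8 0 0 0;0 0 0 -8 0 0 0;0 0 0 -8 0 0 0;0 0 0 -8 0 0 0;0 0 0 -8 0 0 0;0 0 0 -8 0 0 0;0 0 0 -8 0 0 0;0 0 0 -8 0 0 0;0 0 0 -2 0 0 0;0 0 0 0 0 0 0;0 0 0 0 0 0 0"

```text
time_s: 10.4
eef_pos: [0.5022, 0.048, 0.2193]
eef_rot: [0.531, 0.836, -0.113, -0.073]
wrist_force: [0.3, -0.0, -1.6]
opening: 0.229
```

```bash
python3 -c "
from h import *
o,M,p=state()
print('lug est',p+M[:,2]*.0616)
C=cam('top');cv2.imwrite('pics/t5.png',cv2.resize(C[0]['color'][150:330,80:300],None,fx=3.5,fy=3.3))
C=cam('side');a=C[0]['color'];cv2.imwrite('pics/s5.png',cv2.resize(a[60:240,110:310],None,fx=4,fy=3.3))
"
```

```text
t 10.4 tcp [0.5022 0.048  0.2193] pinch [0.4891 0.001  0.1963] x [ 0.964 -0.266 -0.001] z [-0.242 -0.872 -0.425] op 0.229 F [ 0.3 -0.  -1.6] q [ 0.25  0.56  1.61 -0.92  1.7   0.76]
lug est [ 0.48728005 -0.00576311  0.1930759 ]
```

View pics/s5.png

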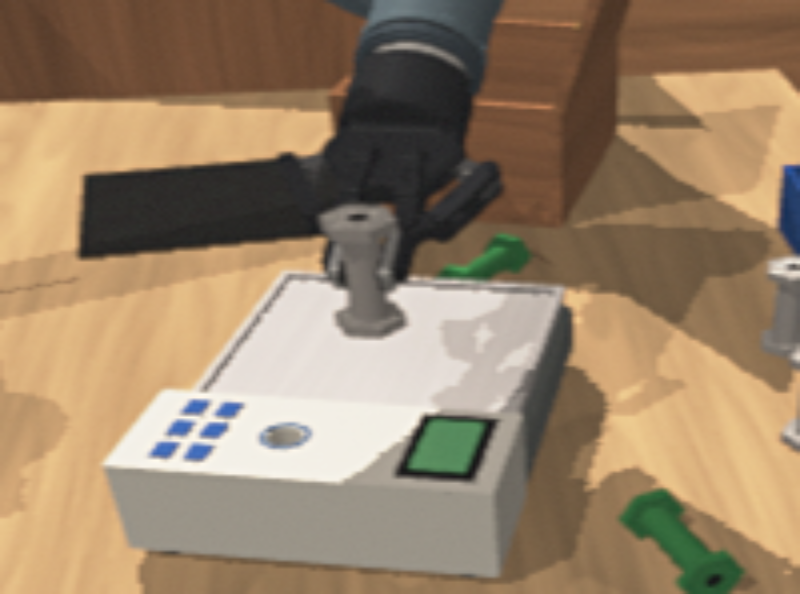

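View pics/t5.png

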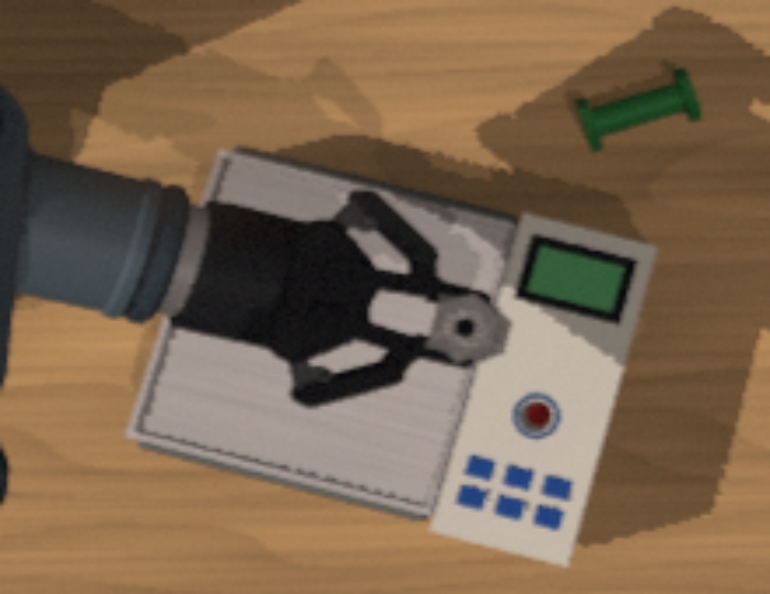

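The side view shows the lug upright in the jaws. I'll move it over the middle of the pan, then lower it.

```bash
python3 -c "
from h import *
o,M,p=state()
print((M.T@np.array([.0127,.088,0])*100).round(2),(M.T@np.array([0,0,-1])).round(3))"
```

```text
t 10.5 tcp [0.5025 0.0478 0.2204] pinch [0.4895 0.0008 0.1975] x [ 0.964 -0.267  0.001] z [-0.241 -0.872 -0.425] op 0.232 F [ 0.4  0.1 -2.1] q [ 0.25  0.56  1.61 -0.92  1.7   0.76]
[-1.13 -3.75 -7.98] [-0.001 -0.905  0.425]
```

move_arm:
  rows: "-0.28 -0.94 -2 0 0 0 0;-0.28 -0.94 -2 0 0 0 0;-0.28 -0.94 -2 0 0 0 0;-0.28 -0.94 -2 0 0 0 0;0 -1.81 0.85 0 0 0 0;0 -1.81 0.85 0 0 0 0;0 -1.81 0.85 0 0 0 0;0 0 0 0 0 0 0;0 0 0 0 0 0 0"

```text
time_s: 11.4
eef_pos: [0.5152, 0.1359, 0.1605]
eef_rot: [0.532, 0.836, -0.114, -0.072]
wrist_force: [0.3, -0.2, -1.0]
opening: 0.235
```

```bash
python3 -c "
from h import *
o,M,p=state()
print('lug est',p+M[:,2]*.0616)
C=cam('side');a=C[0]['color'];cv2.imwrite('pics/s6.png',cv2.resize(a[100:200,140:270],None,fx=6,fy=6,interpolation=2))
"
```

```text
t 11.4 tcp [0.5152 0.1359 0.1605] pinch [0.5022 0.0888 0.1376] x [ 0.964 -0.267  0.001] z [-0.242 -0.873 -0.423] op 0.235 F [ 0.3 -0.2 -1. ] q [ 0.37  0.74  1.45 -0.83  1.76  0.85]
lug est [0.50036711 0.08209325 0.13438155]
```

View pics/s6.png

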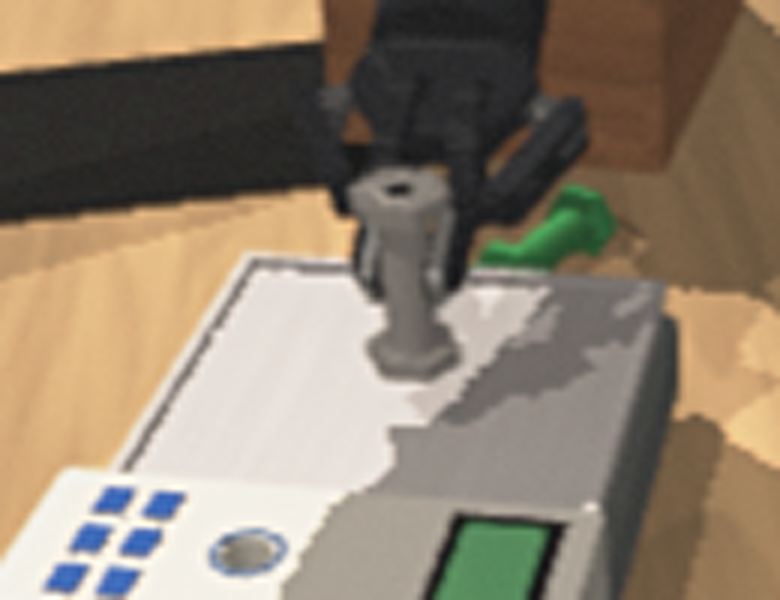

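move_arm:
  rows: "0 -1 0.45 0 0 0 0;0 -0.8 0.35 0 0 0 0;0 -0.2 0.1 0 0 0 0;0 0 0 0 0 0 0"

```text
time_s: 11.85
eef_pos: [0.5147, 0.1363, 0.1369]
eef_rot: [0.533, 0.836, -0.113, -0.073]
wrist_force: [-0.9, 0.2, -1.4]
opening: 0.236
```

move_arm:
  rows: "0 -0.15 0.07 0 0 0 0;0 -0.1 0.05 0 0 0 0;0 0 0 0 0 0 0"

```text
time_s: 12.15
eef_pos: [0.515, 0.1365, 0.1348]
eef_rot: [0.532, 0.836, -0.113, -0.072]
wrist_force: [-0.3, -0.2, -1.8]
opening: 0.237
```

```bash
python3 -c "
from h import *
o,M,p=state()
print('lug est',p+M[:,2]*.0616)"
```

```text
t 12.15 tcp [0.515  0.1365 0.1348] pinch [0.502  0.0894 0.112 ] x [ 0.964 -0.266  0.   ] z [-0.241 -0.874 -0.423] op 0.237 F [-0.3 -0.2 -1.8] q [ 0.37  0.79  1.45 -0.83  1.74  0.88]
lug est [0.50014679 0.08264505 0.10873772]
```

move_arm:
  rows: "0 -0.1 0.05 0 0 0 0;0 0 0 0 0 0 0"

```text
time_s: 12.35
eef_pos: [0.515, 0.1364, 0.1336]
eef_rot: [0.532, 0.836, -0.113, -0.072]
wrist_force: [-0.3, 0.0, -1.7]
opening: 0.231
```

move_arm:
  rows: "0 -0.1 0.05 0 0 0 0;0 0 0 0 0 0 0"

```text
time_s: 12.55
eef_pos: [0.515, 0.1365, 0.1334]
eef_rot: [0.533, 0.835, -0.114, -0.072]
wrist_force: [-1.8, 0.7, 4.6]
opening: 0.236
```

move_arm:
  rows: "0 -0.05 0.02 0 0 0 0;0 0 0 0 0 0 0"

```text
time_s: 12.75
eef_pos: [0.515, 0.1365, 0.1333]
eef_rot: [0.533, 0.835, -0.114, -0.072]
wrist_force: [-2.1, 1.2, 6.4]
opening: 0.232
```

Contact: the force went from -1.8 to +6 N. I'll open now.

move_arm:
  rows: "0 0 0 0 0 0 0.28;0 0 0 0 0 0 0.33;0 0 0 0 0 0 0.4;0 0 0 0 0 0 0.55;0 0 0 0 0 0 0.7;0 0 0 0 0 0 0.8;0 0 0 0 0 0 0.8;0 0 0 0 0 0 0.8"

```text
time_s: 13.55
eef_pos: [0.515, 0.1364, 0.132]
eef_rot: [0.532, 0.836, -0.113, -0.072]
wrist_force: [0.3, -1.1, -0.6]
opening: 0.795
```

```bash
python3 -c "
from h import *
o,M,p=state()
C=cam('side');a=C[0]['color'];cv2.imwrite('pics/s7.png',cv2.resize(a[100:200,140:270],None,fx=6,fy=6,interpolation=2))
C=cam('wrist');cv2.imwrite('pics/w7.png',C[0]['color'])
"
```

```text
t 13.55 tcp [0.515  0.1364 0.132 ] pinch [0.502  0.0893 0.1092] x [ 0.964 -0.266 -0.   ] z [-0.241 -0.874 -0.423] op 0.795 F [ 0.3 -1.1 -0.6] q [ 0.37  0.79  1.45 -0.83  1.74  0.88]
```

View pics/s7.png

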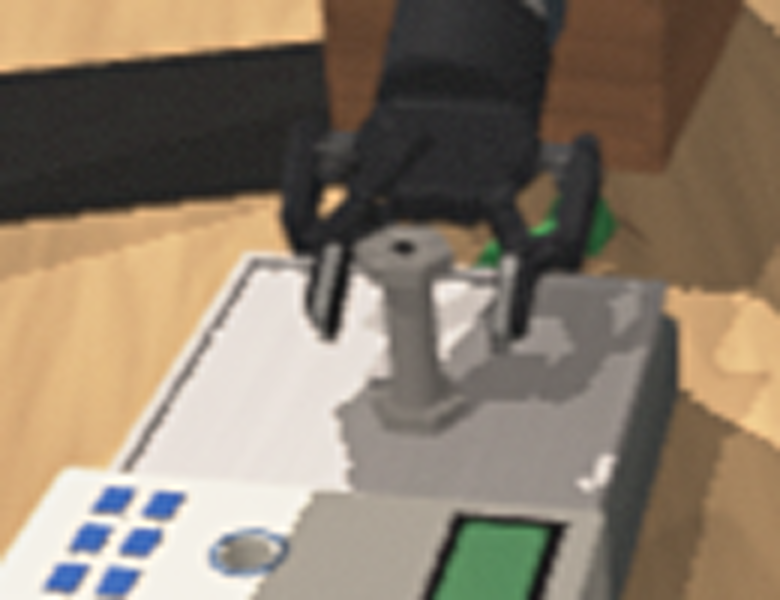

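View pics/w7.png

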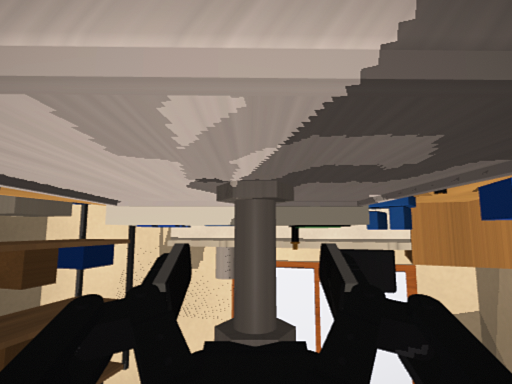

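The lug stands upright at side-crop pixel (415,330), with the fingers clear on both sides. I'll retreat along the tool axis.

move_arm:
  rows: "0 0 -1 0 0 0 0.8;0 0 -2 0 0 0 0.9;0 0 -2.5 0 0 0 1;0 0 -2.5 0 0 0 1;0 1.8 -0.85 0 0 0 1;0 3 -1.4 0 0 0 1;0 3 -1.4 0 0 0 1;0 3 -1.4 0 0 0 1"

```text
time_s: 14.45
eef_pos: [0.5341, 0.2063, 0.287]
eef_rot: [0.533, 0.836, -0.113, -0.072]
wrist_force: [0.9, -0.2, 0.1]
opening: 0.998
```

```bash
python3 -c "
from h import *
o,M,p=state()
C=cam('side');a=C[0]['color'];cv2.imwrite('pics/s8.png',cv2.resize(a[60:240,110:310],None,fx=4,fy=3.3))
C=cam('top');cv2.imwrite('pics/t8.png',cv2.resize(C[0]['color'][150:330,80:300],None,fx=3.5,fy=3.3))
"
```

```text
t 14.45 tcp [0.5341 0.2063 0.287 ] pinch [0.5211 0.1592 0.2642] x [ 0.964 -0.266  0.   ] z [-0.241 -0.874 -0.422] op 0.998 F [ 0.9 -0.2  0.1] q [ 0.45  0.67  1.28 -0.84  1.99  0.7 ]
```

View pics/s8.png

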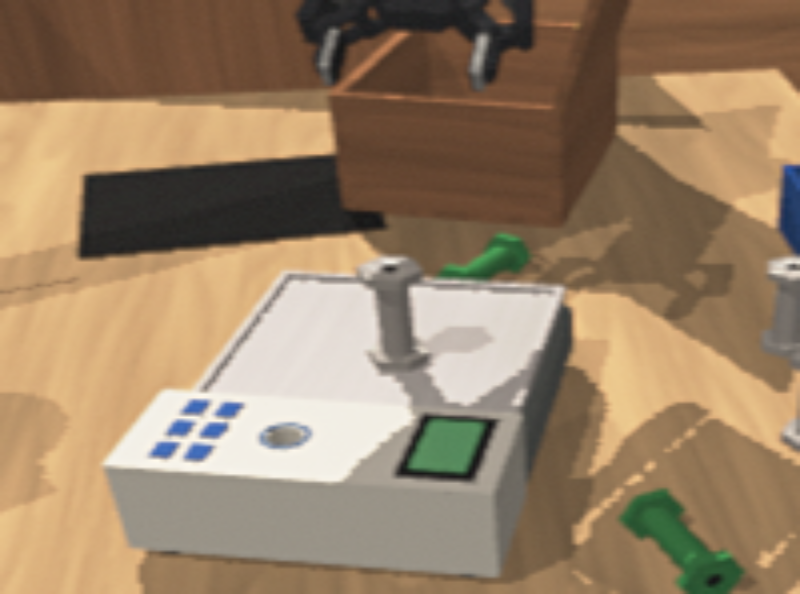

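View pics/t8.png

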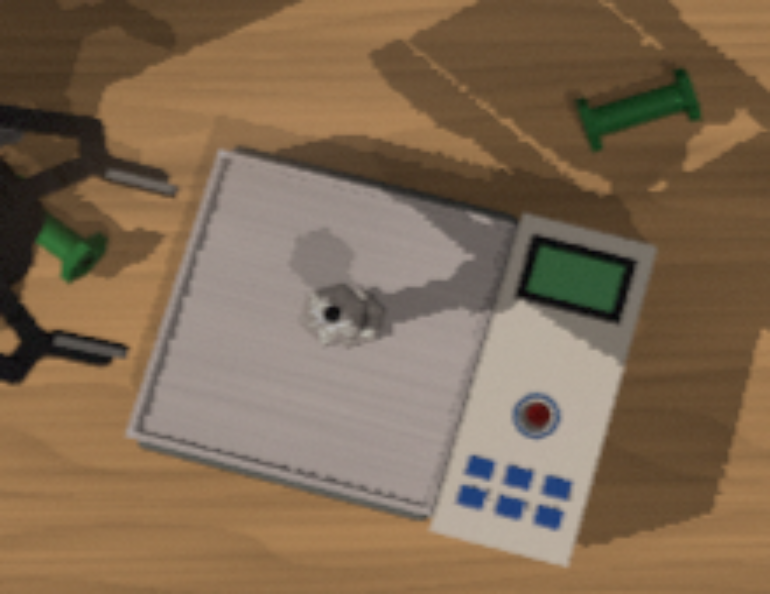

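The lug stands freely on the pan at side-crop pixel (393,320). Now I'll turn the tool back to pointing down and go over to the rod.

move_arm:
  rows: "0 0 0 8 0 0 1;0 0 0 8 0 0 1;0 0 0 8 0 0 1;0 0 0 8 0 0 1;0 0 0 8 0 0 1;0 0 0 8 0 0 1;0 0 0 8 0 0 1;0 0 0 8 0 0 1;0 0 0 1 0 0 1;0 0 0 0 0 0 1"

```text
time_s: 15.55
eef_pos: [0.534, 0.2054, 0.2852]
eef_rot: [0.001, 0.991, -0.135, -0.0]
wrist_force: [0.3, 0.5, -0.7]
opening: 0.998
```

```bash
python3 -c "
from h import *
o,M,p=state()
print((M.T@(np.array([.4677,-.311,.27])-p)*100).round(2))"
```

```text
t 15.55 tcp [0.534  0.2054 0.2852] pinch [0.534  0.2053 0.2313] x [ 0.963 -0.268 -0.   ] z [-0.001 -0.002 -1.   ] op 0.998 F [ 0.3  0.5 -0.7] q [ 0.16  0.19  1.63 -0.    1.32  0.43]
[ 7.45 51.53  1.65]
```

move_arm:
  rows: "0.62 4.29 0 0 0 0 1;0.62 4.29 0 0 0 0 1;0.62 4.29 0 0 0 0 1;0.62 4.29 0 0 0 0 1;0.62 4.29 0 0 0 0 1;0.62 4.29 0 0 0 0 1;0.62 4.29 0 0 0 0 1;0.62 4.29 0 0 0 0 1;0.62 4.29 0 0 0 0 1;0.62 4.29 0 0 0 0 1;0.62 4.29 0 0 0 0 1;0.62 4.29 0 0 0 0 1;0 0 0 0 0 0 1;0 0 0 0 0 0 1"

```text
time_s: 16.95
eef_pos: [0.469, -0.3098, 0.2842]
eef_rot: [-0.0, 0.991, -0.135, -0.002]
wrist_force: [0.0, 0.4, -1.3]
opening: 1.004
```

```bash
python3 -c "
from h import *
o,M,p=state()
C=cam('wrist');cv2.imwrite('pics/w9.png',C[0]['color'])
print('pinch px',proj(C,p+M[:,2]*ctrl.pinch_z), 'rod guess top/bottom',proj(C,[.4677,-.311,.126]),proj(C,[.4677,-.311,.072]))
for d in ctrl.look_for('wrist','rod'): print(d)
cv2.imwrite('pics/w9c.png',cv2.resize(C[0]['color'][130:260,190:330],None,fx=5,fy=4.5,interpolation=2))
"
```

```text
t 16.95 tcp [ 0.469  -0.3098  0.2842] pinch [ 0.4688 -0.3098  0.2303] x [ 0.964 -0.267 -0.003] z [-0.003  0.001 -1.   ] op 1.004 F [ 0.   0.4 -1.3] q [-0.79  0.17  1.66 -0.    1.31 -0.52]
pinch px [256.5709333  270.71313278] rod guess top/bottom [255.46735047 202.29627186] [255.55195669 184.33372431]
{'bbox': [244.6, 179.0, 262.7, 206.2], 'confidence': 0.56}
```

View pics/w9.png

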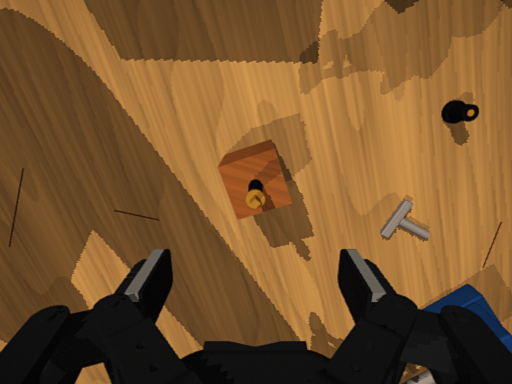

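View pics/w9c.png

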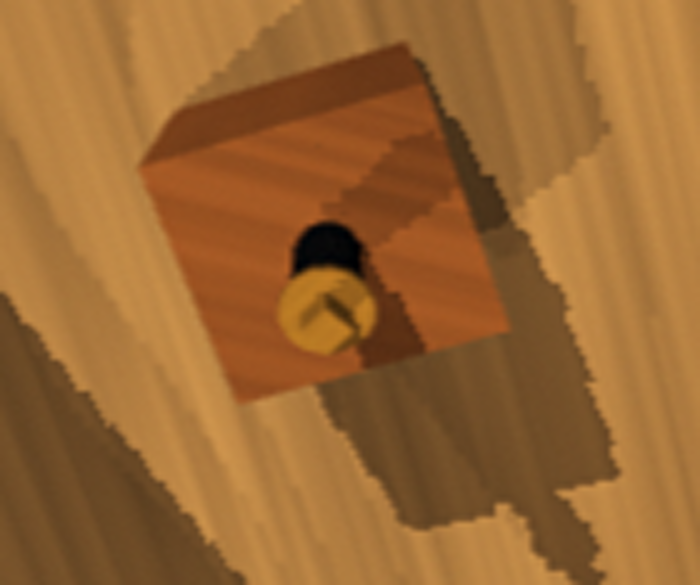

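The rod's flange is at wrist pixel (255.6,198.9). That agrees with the top and side estimate of (0.4677,-0.311) to under a pixel, so I'll descend to the sleeve.

move_arm:
  rows: "-0.1 0.15 3 0 0 0 1;0 0 4 0 0 0 1;0 0 3 0 0 0 1;0 0 1.5 0 0 0 1;0 0 0 0 0 0 1"

```text
time_s: 17.55
eef_pos: [0.4671, -0.3086, 0.168]
eef_rot: [-0.001, 0.991, -0.133, -0.002]
wrist_force: [-0.3, 0.9, 0.2]
opening: 0.998
```

```bash
python3 -c "
from h import *
o,M,p=state()
C=cam('wrist');cv2.imwrite('pics/w10.png',C[0]['color'])
print('pinch px',proj(C,p+M[:,2]*ctrl.pinch_z), 'rod flange',proj(C,[.4677,-.311,.115]))
print((M.T@(np.array([.4677,-.311,.149])-p)*100).round(2))
"
```

```text
t 17.55 tcp [ 0.4671 -0.3086  0.168 ] pinch [ 0.4669 -0.3085  0.1141] x [ 0.964 -0.264 -0.004] z [-0.004  0.003 -1.   ] op 0.998 F [-0.3  0.9  0.2] q [-0.8   0.31  1.75 -0.    1.09 -0.53]
pinch px [256.58073881 270.70506697] rod flange [259.51405077 275.69759188]
[0.13 0.22 1.9 ]
```

View pics/w10.png

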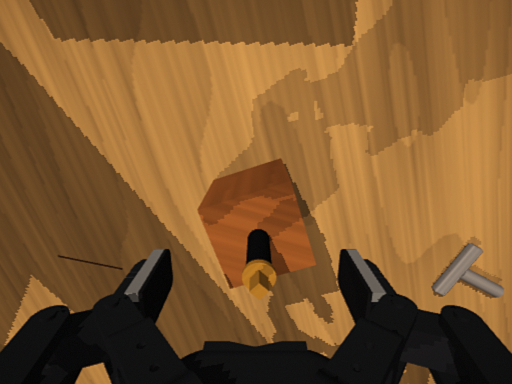

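move_arm:
  rows: "0.13 0.24 0.9 0 0 0 1;0 0 1 0 0 0 1;0 0 0 0 0 0 1;0 0 0 0 0 0 0.6;0 0 0 0 0 0 0.3;0 0 0 0 0 0 0;0 0 0 0 0 0 0;0 0 0 0 0 0 0;0 0 0 0 0 0 0;0 0 0 0 0 0 0;0 0 0 0 0 0 0"

```text
time_s: 18.7
eef_pos: [0.4682, -0.3135, 0.1513]
eef_rot: [0.0, 0.991, -0.134, 0.0]
wrist_force: [-2.6, 1.0, 2.2]
opening: 0.155
```

```bash
python3 -c "
from h import *
o,M,p=state()
C=cam('wrist');cv2.imwrite('pics/w11.png',C[0]['color'])
"
```

```text
t 18.7 tcp [ 0.4682 -0.3135  0.1513] pinch [ 0.4682 -0.3135  0.0974] x [ 0.964 -0.266  0.   ] z [ 0. -0. -1.] op 0.155 F [-2.6  1.   2.2] q [-0.8   0.34  1.75 -0.    1.05 -0.53]
```

View pics/w11.png

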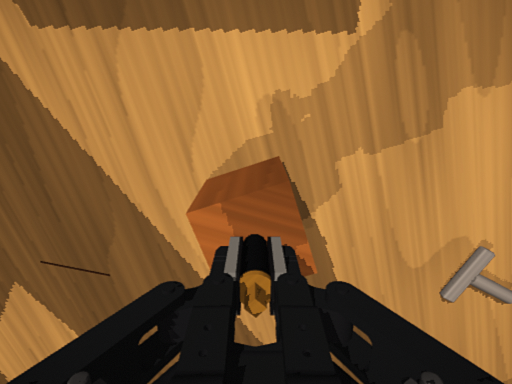

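The jaws hold the sleeve: opening 0.155, with the flange at (256,285). I'll lift straight up until it's clear of the block.

move_arm:
  rows: "0 0 -1 0 0 0 0;0 0 -2 0 0 0 0;0 0 -3 0 0 0 0;0 0 -3 0 0 0 0;0 0 -3 0 0 0 0;0 0 0 0 0 0 0;0 0 0 0 0 0 0"

```text
time_s: 19.45
eef_pos: [0.4685, -0.3136, 0.2721]
eef_rot: [0.001, 0.991, -0.134, 0.001]
wrist_force: [0.3, 0.4, -1.5]
opening: 0.155
```

```bash
python3 -c "
from h import *
o,M,p=state()
for n in('side','top'):
  C=cam(n)
  for z in (.0539,.147-.002): print(n,proj(C,p+M[:,2]*z))
  P=proj(C,p+M[:,2]*.1).astype(int);a=C[0]['color'][max(P[1]-60,0):P[1]+60,P[0]-70:P[0]+70];print(max(P[1]-60,0),P[0]-70);cv2.imwrite(f'pics/{n}12.png',cv2.resize(a,None,fx=5,fy=5,interpolation=2))
"
```

```text
t 19.45 tcp [ 0.4685 -0.3136  0.2721] pinch [ 0.4686 -0.3137  0.2182] x [ 0.964 -0.266  0.002] z [ 0.002 -0.001 -1.   ] op 0.155 F [ 0.3  0.4 -1.5] q [-0.8   0.19  1.67  0.    1.29 -0.53]
side [191.52835967 228.64421521]
side [197.81546402 270.09535868]
190 124
top [370.94556579 254.77548525]
top [360.55045046 255.16209325]
194 295
```

View pics/side12.png

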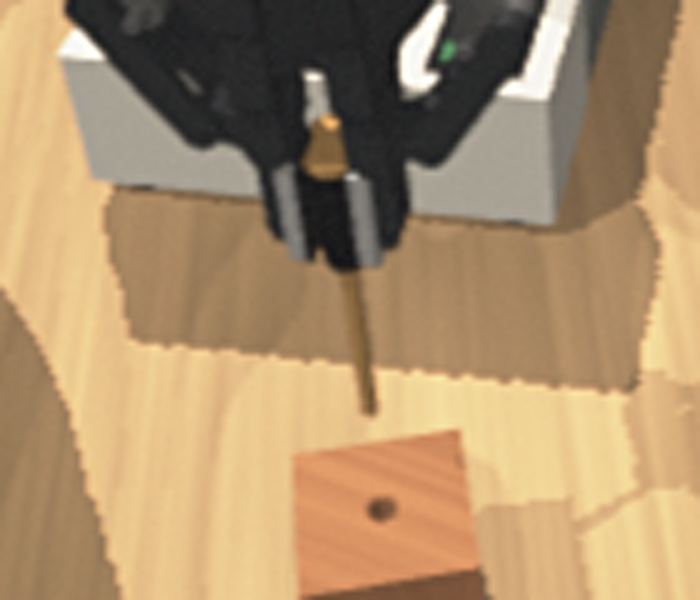

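View pics/top12.png

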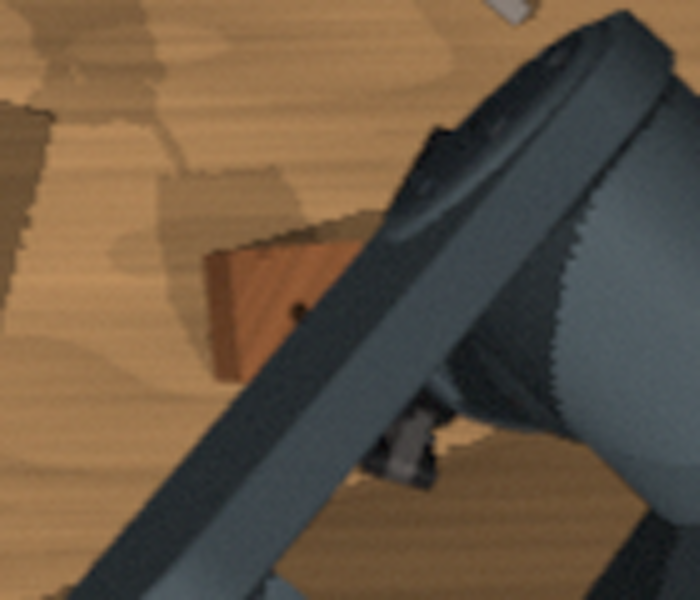

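```bash
python3 -c "
from h import *
o,M,p=state()
C=cam('side'); z=p[2]-.1493
t=atz(C,198,272.4,z); print('tip',t,'rel tool',(M.T@(t-p)*100).round(2))
f=atz(C,124+323/5,190+172/5,p[2]-.0363); print('flange underside front approx',f,(M.T@(f-p)*100).round(2))
b=atz(C,124+381/5,190+509/5,.072); print('block hole side',b)
T=cam('top'); b2=atz(T,295+299/5,194+313/5,.072); print('block hole top',b2)
# ring
print('ring', atz(C,125+224/4,120+289/4,.085))
"
```

```text
t 19.55 tcp [ 0.4678 -0.3129  0.27  ] pinch [ 0.4677 -0.3128  0.2161] x [ 0.964 -0.266 -0.002] z [-0.001  0.001 -1.   ] op 0.156 F [ 0.3 -0.8 -0.8] q [-0.8   0.19  1.67  0.    1.29 -0.53]
tip [ 0.46838033 -0.31305698  0.12067102] rel tool [9.000e-02 1.000e-02 1.493e+01]
flange underside front approx [ 0.46610787 -0.32122376  0.23367102] [0.07 0.85 3.63]
block hole side [ 0.46730029 -0.31411587  0.072     ]
block hole top [ 0.46604414 -0.3129188   0.072     ]
ring [ 0.43100759 -0.04007357  0.085     ]
```

move_arm:
  rows: "-1.35 -3.16 0 0 0 0 0;-1.35 -3.16 0 0 0 0 0;-1.35 -3.16 0 0 0 0 0;-1.35 -3.16 0 0 0 0 0;-1.35 -3.16 0 0 0 0 0;-1.35 -3.16 0 0 0 0 0;-1.35 -3.16 0 0 0 0 0;-1.35 -3.14 0 0 0 0 0;0 0 0 0 0 0 0;0 0 0 0 0 0 0"

```text
time_s: 20.65
eef_pos: [0.4311, -0.0407, 0.2705]
eef_rot: [0.0, 0.991, -0.133, -0.0]
wrist_force: [0.2, -0.1, 0.3]
opening: 0.157
```

```bash
cat > look.py <<'E'
from h import *
import sys
k=sys.argv[1]
o,M,p=state()
C=cam('side'); print('side tip pred',proj(C,p+M[:,2]*.1493),'hole pred',proj(C,[.431,-.040,.085]))
cv2.imwrite(f'pics/side{k}.png',cv2.resize(C[0]['color'][110:230,130:280],None,fx=5,fy=5,interpolation=2))
C=cam('wrist'); print('wrist tip pred',proj(C,p+M[:,2]*.1493),'hole pred',proj(C,[.431,-.040,.085]))
cv2.imwrite(f'pics/wrist{k}.png',cv2.resize(C[0]['color'][150:340,150:370],None,fx=3.6,fy=3.1,interpolation=2))
E
python3 look.py 13
```

```text
t 20.65 tcp [ 0.4311 -0.0407  0.2705] pinch [ 0.431  -0.0407  0.2166] x [ 0.964 -0.264 -0.001] z [-0.001  0.    -1.   ] op 0.157 F [ 0.2 -0.1  0.3] q [-0.37 -0.11  1.98 -0.    1.28 -0.1 ]
side tip pred [178.88064147 179.38341268] hole pred [180.99727925 192.23104788]
wrist tip pred [255.36066736 203.44388768] hole pred [255.19765103 189.43312318]
```

View pics/side13.png

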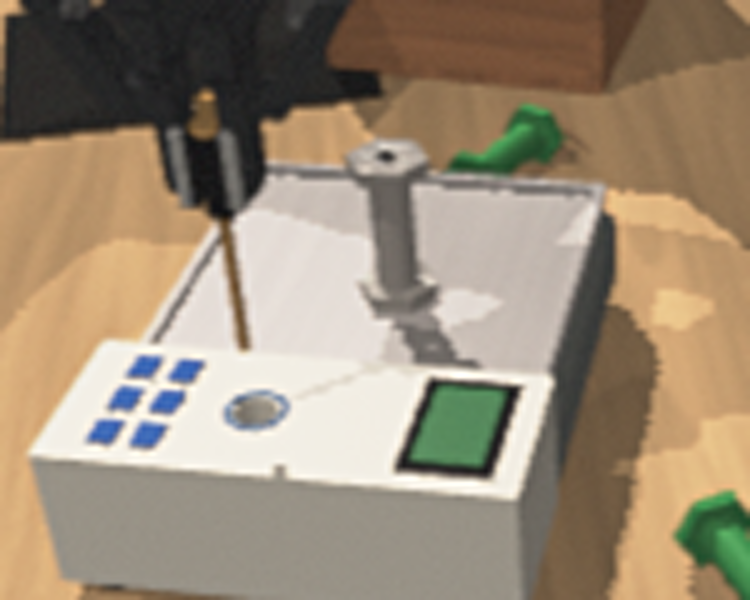

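View pics/wrist13.png

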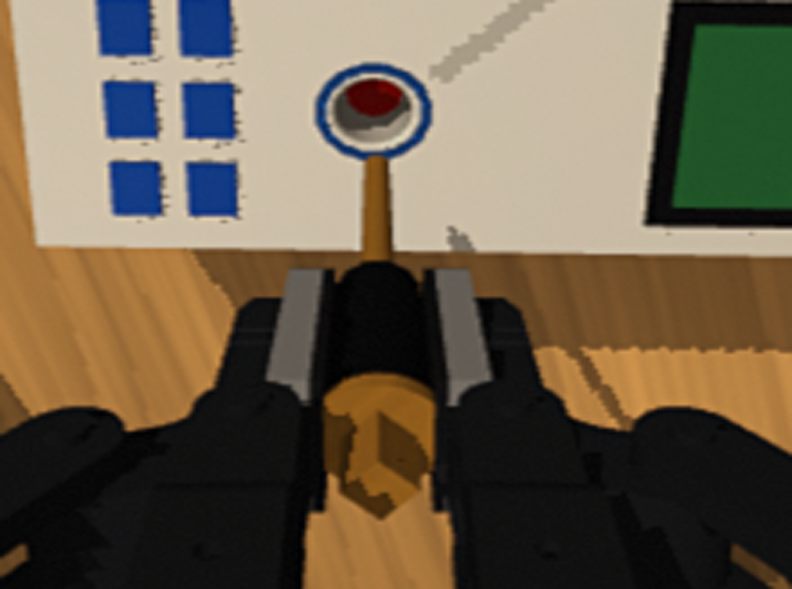

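move_arm:
  rows: "0 -0.1 1.5 0 0 0 0;0 0 1.3 0 0 0 0;0 0 0 0 0 0 0"

```text
time_s: 21.05
eef_pos: [0.4307, -0.041, 0.2413]
eef_rot: [-0.0, 0.991, -0.135, -0.002]
wrist_force: [-0.8, -0.4, -1.0]
opening: 0.153
```

```bash
python3 look.py 14
```

```text
t 21.05 tcp [ 0.4307 -0.041   0.2413] pinch [ 0.4306 -0.0409  0.1874] x [ 0.963 -0.268 -0.004] z [-0.004  0.001 -1.   ] op 0.153 F [-0.8 -0.4 -1. ] q [-0.37 -0.08  2.01 -0.    1.21 -0.1 ]
side tip pred [180.24077286 190.01417213] hole pred [180.99727925 192.23104788]
wrist tip pred [255.0601593  203.90693456] hole pred [255.74467334 199.95294206]
```

View pics/side14.png

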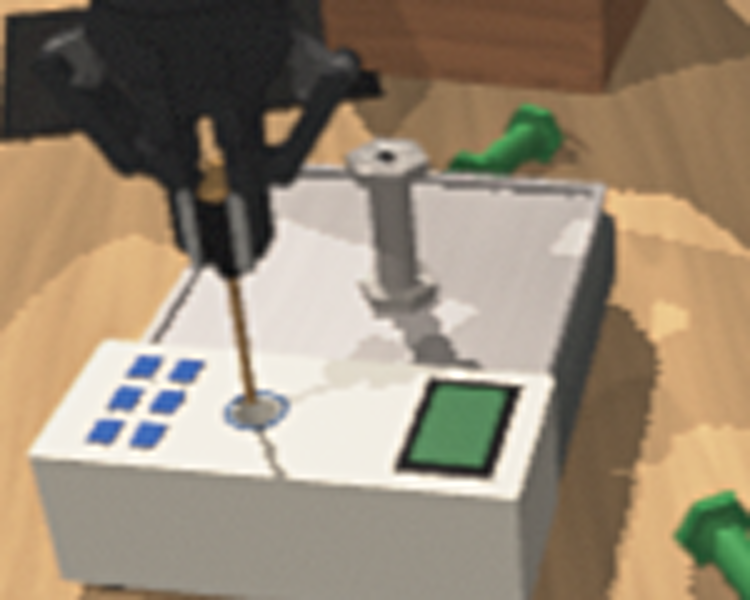

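View pics/wrist14.png

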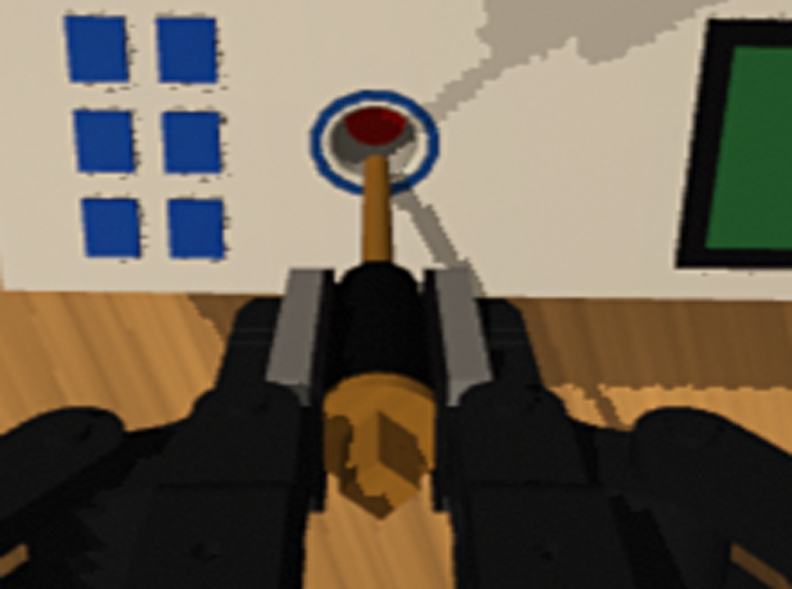

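The wrist and side views agree that the tip should shift about 2 mm along tool -y. I'll descend into the hole with that correction.

move_arm:
  rows: "0.03 -0.18 0 0 0 0 0;0 0 0.8 0 0 0 0;0 0 0.7 0 0 0 0;0 0 0 0 0 0 0"

```text
time_s: 21.55
eef_pos: [0.4317, -0.0383, 0.2268]
eef_rot: [-0.0, 0.991, -0.134, -0.001]
wrist_force: [-0.4, 0.4, -0.5]
opening: 0.153
```

```bash
python3 look.py 15
```

```text
t 21.55 tcp [ 0.4317 -0.0383  0.2268] pinch [ 0.4316 -0.0383  0.1729] x [ 0.964 -0.266 -0.002] z [-0.002  0.001 -1.   ] op 0.153 F [-0.4  0.4 -0.5] q [-0.36 -0.05  2.02 -0.    1.18 -0.09]
side tip pred [181.61316471 194.34491476] hole pred [180.99727925 192.23104788]
wrist tip pred [255.54404891 204.05211704] hole pred [255.64132722 209.49994305]
```

View pics/side15.png

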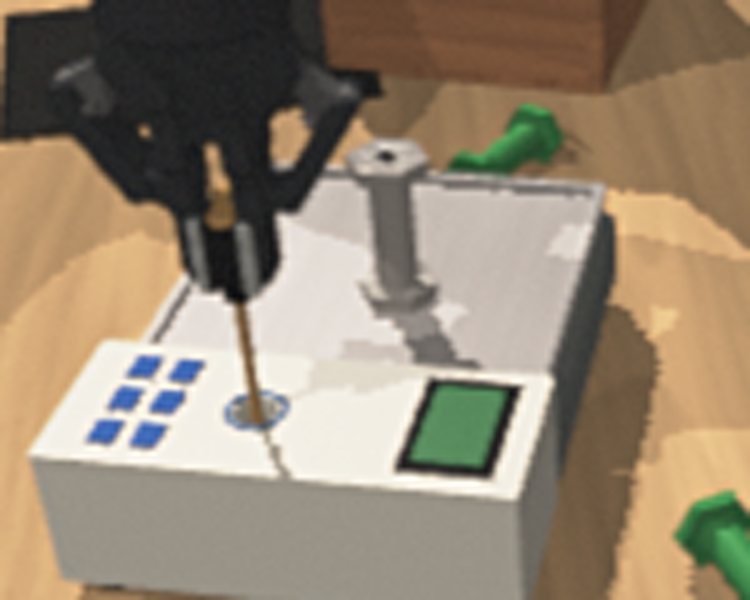

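View pics/wrist15.png

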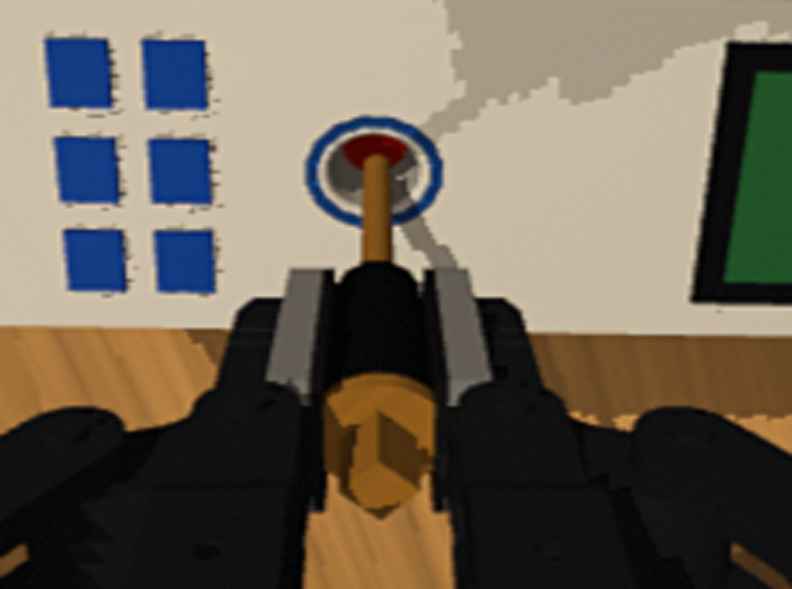

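The tip is inside the ring, about 8 mm down and well centred. Next is down to the button, watching the force.

move_arm:
  rows: "0 0 0.6 0 0 0 0;0 0 0.5 0 0 0 0;0 0 0 0 0 0 0"

```text
time_s: 21.95
eef_pos: [0.4319, -0.0384, 0.2161]
eef_rot: [-0.0, 0.991, -0.134, -0.001]
wrist_force: [0.2, -0.3, -0.0]
opening: 0.159
```

move_arm:
  rows: "0 0 0.3 0 0 0 0;0 0 0 0 0 0 0"

```text
time_s: 22.15
eef_pos: [0.4323, -0.0385, 0.2137]
eef_rot: [-0.0, 0.991, -0.134, -0.0]
wrist_force: [0.6, -0.6, -0.3]
opening: 0.155
```

move_arm:
  rows: "0 0 0.2 0 0 0 0;0 0 0 0 0 0 0"

```text
time_s: 22.35
eef_pos: [0.4326, -0.0386, 0.2122]
eef_rot: [0.0, 0.991, -0.134, 0.0]
wrist_force: [-1.4, 0.9, 2.5]
opening: 0.155
```

move_arm:
  rows: "0 0 0.2 0 0 0 0;0 0 0 0 0 0 0"

```text
time_s: 22.55
eef_pos: [0.4326, -0.0386, 0.2102]
eef_rot: [0.0, 0.991, -0.134, 0.0]
wrist_force: [0.3, -1.0, 2.1]
opening: 0.158
```

move_arm:
  rows: "0 0 0.2 0 0 0 0;0 0 0 0 0 0 0"

```text
time_s: 22.75
eef_pos: [0.4326, -0.0386, 0.2081]
eef_rot: [0.0, 0.991, -0.134, 0.0]
wrist_force: [-0.0, -0.2, 2.6]
opening: 0.157
```

move_arm:
  rows: "0 0 0.2 0 0 0 0;0 0 0 0 0 0 0"

```text
time_s: 22.95
eef_pos: [0.433, -0.0388, 0.2069]
eef_rot: [0.0, 0.991, -0.134, 0.001]
wrist_force: [-2.1, 0.2, 10.5]
opening: 0.156
```

move_arm:
  rows: "0 0 0.1 0 0 0 0;0 0 0 0 0 0 0;0 0 0 0 0 0 0"

```text
time_s: 23.25
eef_pos: [0.4333, -0.0389, 0.2067]
eef_rot: [0.0, 0.991, -0.134, 0.001]
wrist_force: [-3.1, 1.1, 16.2]
opening: 0.154
```

The force jumped from 2.6 to 16 N at TCP z 0.2067, about 6 mm past first contact, so the button is on its stop. I'll hold there and check.

move_arm:
  rows: "0 0 0 0 0 0 0;0 0 0 0 0 0 0;0 0 0 0 0 0 0;0 0 0 0 0 0 0;0 0 0 0 0 0 0;0 0 0 0 0 0 0"

```text
time_s: 23.85
eef_pos: [0.4333, -0.0389, 0.2067]
eef_rot: [0.0, 0.991, -0.134, 0.001]
wrist_force: [-3.8, 0.8, 15.3]
opening: 0.156
```

```bash
python3 look.py 16; python3 - <<'E'
from h import *
C=cam('top'); cv2.imwrite('pics/t16.png',C[0]['color'])
E
```

```text
t 23.85 tcp [ 0.4333 -0.0389  0.2067] pinch [ 0.4334 -0.0389  0.1528] x [ 0.964 -0.266  0.002] z [ 0.002 -0.001 -1.   ] op 0.156 F [-3.8  0.8 15.3] q [-0.36 -0.02  2.04 -0.    1.12 -0.09]
side tip pred [183.63468549 201.34206155] hole pred [180.99727925 192.23104788]
wrist tip pred [255.97569414 204.28288279] hole pred [253.13274162 219.65397063]
```

View pics/side16.png

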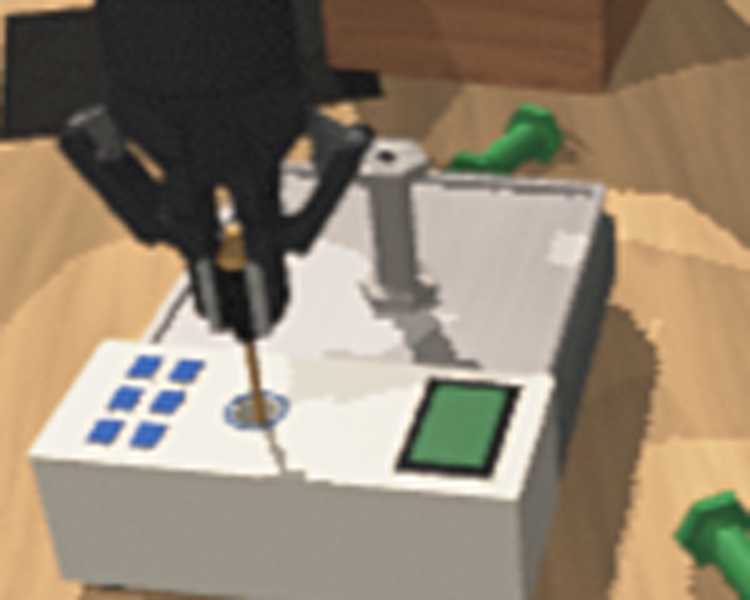

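View pics/wrist16.png

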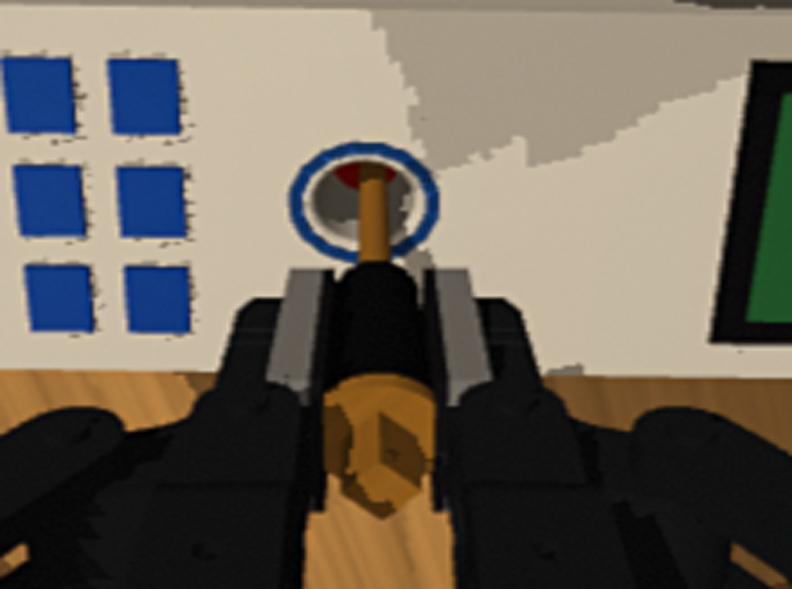

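View pics/t16.png

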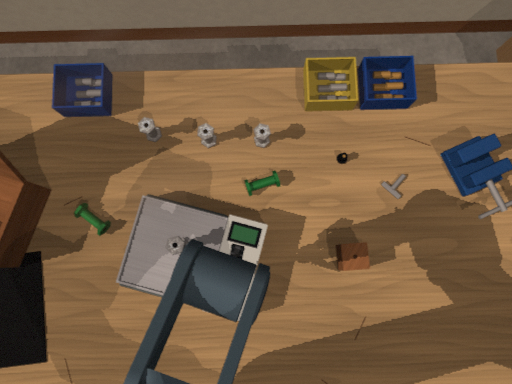

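The rod is inside the hole with its tip on the red button (crop pixel (373,180)). The lug is standing, and the spares, insert and key are where they were. I'll hand in now.

```bash
python3 -c "
from h import *
print(ctrl.hand_in()); state()"
```

```text
the job is handed in; nothing more can be done
None
the job is handed in; nothing more can be done
```

The lug is standing on the pan again, and I handed in with the rod gripped and holding the tare button down, at about 24 s of the 72 s. No verdict came back.

- **Lug:** I gripped the chrome lug by its barrel, turned it 90° in the air, set it down near the middle of the pan and let go. The last side and top pictures show it upright and clear of the gripper.
- **Rod and button:** I pulled the rod from the block by its sleeve and lowered its tip through the ringed hole. First contact with the button came at tool height about 0.2125 m. The force then stayed near 2.5 N and jumped to 15–16 N at 0.2067 m, about 6 mm lower, which fits the full travel. There is no direct reading of the button's position.
- **Last checks:** The push held steady at about 15 N for 0.6 s, and the gripper stayed closed on the sleeve. The spare lugs, insert and drum key look unmoved in the top picture.
- **Disagreements:** The camera positions for the hole and rod differed by 1–3 mm, and the arm drifted about 2 mm sideways while pressing. Both are within the 10 mm allowed.

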